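Seat the stage top on its kinematic base and latch it

ROBOT

A 6-joint arm with a two-finger parallel gripper is mounted at the origin on a cart in front of the work surface, level with it; the furniture and walls round the work are solid. World frame = base frame: x ahead of the robot, y to its left, z up, the work surface at z = 0. Lengths are in m, angles in rad, forces in N, time in s.
With the tool pointing down it reaches from about 0.35 to 0.875 m from the base axis. Payload 4.2 kg.
Tool frame: the origin (TCP) lies on the centre line of the jaws, within the pads' length; the fingertips stand 19 mm ahead of it and the grasp point (between the pads) is the TCP; z points along the fingers, y is the direction in which the jaws open and shut (so a half turn about z gives the same grasp; the last joint's range is limited). The gripper opens to 87 mm and grips with 3 to 60 N. Pads are 19 mm wide; open, the fingers measure 117 mm over their backs; the gripper's body (75 mm by 190 mm) begins 51 mm behind the grasp point.
Start: joints at [1.451, 0.385, 0.008, 0, -1.194, -0.259], TCP at [0.231, 0.581, 0.242] pointing down, gripper open.
Joint ranges: [-3.14, 3.14], [-1.21, 2.06], [-1.07, 1.41], [-3.16, 2.05], [-2.99, -0.16], [-3.1, 3.1]. Speed limits (rad/s): [2.79, 2.79, 3.14, 3.14, 3.14, 3.14].

INTERFACE

Orientations are given as a unit quaternion [w, x, y, z].
In Python, from rig import env gives the robot as it stands.
- The arm moves only by the shell command python3 -m crank 'ROWS' [FORCE]. ROWS is text: rows parted by semicolons, each of 5 numbers parted by spaces: the closure, from -1 (fully open) to 1 (shut), so that 0 is half open, then the shift along the tool's x, y, z in mm, then the turn about the tool's z in degrees. A call has 1 to 10 rows; each row shifts and turns the pose as measured when the row begins, along the tool's axes as they then stand; what a row does not reach is not made up. A row lasts 1/8 s, in which the tool goes at most 62.5 mm and 10.7 degrees, less where a joint would pass 70% of its speed; a pose out of reach is approached as far as the arm can. A call with a gripper value outside its range is refused whole. The fingers move at their own pace and stop on an object; FORCE is the grip in N (left out, the last holds). Time passes only in rows, so rows that do not move let the fingers close. It gives the time, the measured TCP pose, the force and the opening at its end, in the units of the state.
- env.observe(): the state, without advancing time (a new reading comes with each control period).
- env.snapshot(name): name is "scene" or "top" or "wrist"; returns (picture, depth): 480x640x3 uint8, red, green, blue; 480x640 float32, m along the optical axis (not along the pixel's ray), 0 where there is no reading.
- env.camera_model(name): a dict with "K" (3x3 intrinsics, pixels), "dist" ([k1, k2, p1, p2, k3] as OpenCV has them; the pictures are not rectified), "T" (4x4, takes a point from camera to world coordinates). Camera axes: x right, y down, z forward; pixel columns grow to the right and rows downward; lengths in m; the calibration is good to about 2 mm. A picture is of the moment at which its call begins: read the wrist's pose just before it. camera_model takes no time and is no camera call; for the wrist camera it gives the pose at the moment of the call.
- env.finish_job(): hands the job in, once; it reports no verdict.
Trained networks look in the newest picture that a camera, given by its name, has taken for a name from the list of things; names that differ only in an ending like _2 or _b are one class to them, and where a whole thing is asked for, a point or a joint stands for the part that bears it (a point fixed in the world has none). Each returns a list of dicts, best first, with "confidence" (0 to 1); they miss things now and then, are a little off and sometimes report something else, mostly with a low value. They report only what shows in the picture. A call takes as long as a camera call.
- env.recognise(camera, label): "position" ([x, y, z] in m, in world coordinates, good to about 4 mm: the middle of the surface that is visible of it).
- env.tip_of(camera, label): "position" ([x, y, z] in m, in world coordinates, good to about 4 mm: a listed point, or the origin of a listed thing).
The state is a dict: "time_s": time; "qpos": joint angles; "qvel": joint speeds; "tau": joint torques, N m; "position": TCP position; "tool_rot": TCP orientation; "contact_force": force on the tool from outside, world axes, zero at the start; "wrist_torque": the same for the moment, N m; "finger_gap": opening from 0.0 (shut) to 1.0 (fully open).
Only numpy, scipy, OpenCV 4.12 (cv2) and the standard library are available. Lean on these libraries where they do the work, as an engineer would, in place of code of your own. Each camera call takes 0.05 s, during which the arm holds its last target. There are 200 camera calls.

TASK

Pick the aluminium stage top up by its black grip and put it on the kinematic base, its red-marked foot in the red cone, its neighbour in the V groove and the third foot on the flat; the seat set stands anywhere along its bed, so feel gently along the groove line for the cone until all three feet are fully home and the top lies level. Go gently: never push the stage top hard against the base. When it is home and let go, slide the red latch post all the way towards the stage, so that the tongue holds it down, and leave the other things on the bench alone.

Things in the scene. Friction and masses are not known exactly. Their poses are not given: they have to be found in the camera images.
- stage_grip (a point): Centre of the black grip of the loose stage top: block 44 (x) x 16 (y) x 44 (z) mm, pinched across y. Axes are the stage top's, z up. The point is 16 mm below the grip's top, 28 mm above the plate's top face and 49 mm above the lowest points of the feet. Fully home on the base it is 80 mm above the bench, at x = 0 and y = the seat set's place (-20 to +20 mm) in the base's axes.
- stage_top: The stage top: bare aluminium plate 100 (x) x 124 (y) x 8 mm under the grip, 0.5 to 0.75 kg, centre of mass on the grip's axis. Origin 49 mm below stage_grip, same axes, at the feet's lowest points. Feet: low-friction balls of radius 5 mm on stems, centres at x, y = (-28,-46) cone foot, (-28,+46) groove foot, (+40,0) flat foot, mm, and z = 5 mm. It goes on with its x and y along the base's.
- cone_foot (a point): Centre of the ball of the cone foot, radius 5 mm; the plate's corner above it is painted red. While this ball stands on the flat top of the rail its centre is 41 mm above the bench, 5 mm too high; home in the cone 36 mm. Within about 3 mm of the cone's middle, let go, it drops in by its own weight (friction of the balls about 0.15); a light nudge both ways settles it, and is stopped by the steep cone.
- base: Kinematic base, fixed: grey bed from -122 to +62 mm in its x, +-118 mm in y; origin on the bench below the middle of the seat set's travel, z up. The steel seat set is clamped on it somewhere from -20 to +20 mm along the base's y; where is NOT in the readings: see or feel it. It does not move when pushed. Its flat seat, 20 (x) x 92 (y) mm, is at x = +40 mm, top 31 mm above the bench.
- cone_mid (a point): On the base at x -28, y -46, z 36 mm: where the middle of the cone's mouth would be were the seat set at mid travel; truly it is -20 to +20 mm from here along the base's y. Cone: mouth 11.5 mm wide, walls 60 degrees steep, in a red piece 20 mm long of a steel rail, 20 mm wide, flat top at this height, 44 mm long each way from the cone; beyond that towards +y a V groove, as wide and steep, 90 mm long.
- latch_post (a point): Grasp point on the latch's upright red post, 16 mm diameter, from 60 to 102 mm above the bench; this point is 86 mm up, at x -104, y -25 mm in the base's axes when the latch is open. The post slides along the base's +x; grasp it from above. Its steel tongue, 22 mm wide, then runs 2 mm above the plate's near edge; it cannot pass while the stage top is not home.
- latch (a joint): Latch travel in m along the base's +x: 0 open, 0.028 fully home. Friction about 2 N, stays where it is left.
- part_case: Flat blue case with clear lid, 94 x 135 x 30 mm, origin at the underside; leave alone.
- connector: White connector housing, 20 x 34 x 12 mm, lying behind the base, origin at the underside; leave alone.
- usb_part: White USB module, 18 x 55 x 11 mm, lying behind the base, origin at the underside; leave alone.
- green_board: Green circuit board, 70 x 100 x 16 mm, origin at the underside; leave alone.

How it is judged:
On the way, in this order (a step that is already met when the one before it is completed fails the run):
1. The stage top is lifted clear of the bench by its grip (height (world z) of stage_grip above 0.085 m and contact force between stage_top and the fingers above 2 N), for 0.1 s.
2. All three feet are home in the seats: the stage top is level and at its seated height, with the latch still open (z of stage_grip in the frame of base between 0.077 and 0.0815 m and angle between the z axis of stage_grip and the z axis of base, either way round below 0.02 rad and angle between the x axis of stage_grip and the x axis of base, either way round below 0.08 rad and x of stage_grip in the frame of base between -0.005 and 0.005 m and y of stage_grip in the frame of base between -0.025 and 0.025 m and value of joint latch below 0.008 m and contact force between stage_top and the fingers below 0.5 N), for 0.2 s.
3. The latch is slid fully towards the stage (value of joint latch above 0.024 m), for 0.1 s.
At the end, for the whole second after the job is handed in: Stage top at rest, three feet in cone, groove and flat: level within 0.02 rad, yaw within 0.08 rad of the base, stage_grip 77 to 81.5 mm up, within 5 mm of the base's x = 0 and 25 mm of y = 0; latch at least 24 mm home; nothing else disturbed (z of stage_grip in the frame of base between 0.077 and 0.0815 m and angle between the z axis of stage_grip and the z axis of base, either way round below 0.02 rad and angle between the x axis of stage_grip and the x axis of base, either way round below 0.08 rad and x of stage_grip in the frame of base between -0.005 and 0.005 m and y of stage_grip in the frame of base between -0.025 and 0.025 m and value of joint latch above 0.024 m and linear speed of stage_top below 0.01 m/s); the robot touches nothing.
It fails at once if The stage top is pushed against the base, seats or latch with more than 35 N (contact force between stage_top and base above 35 N).
It fails at once if The stage top is tipped by more than 0.5 rad (angle between stage_grip's own z axis and vertical above 0.5 rad).
It fails at once if The part case, white connector, white USB module or green board is moved by more than 20 mm (distance of any of part_case, connector, usb_part, green_board from where it was at the start of the episode above 0.02 m).
It also fails if it takes over 69 s, if anything falls off the work surface, if the arm or the gripper's body presses on something with over 40 N, if the wrist force passes 120 N, or if a joint passes its speed limit or range.

## Working session

There is one attempt and no reset: what is moved stays moved. The work goes in short steps, Python scripts to look and compute and a shell command to move; the robot and the scene stay as the last step left them, time stands still between calls to the robot, and variables do not carry over. Pictures are saved under pics/ and viewed, about 8 in all and at most 12, crops included, and the job is handed in when it is done.

```bash
mkdir -p pics; ls
cat > h.py <<'E'
from rig import env
import numpy as np, cv2
from scipy.spatial.transform import Rotation as R
def rot(s): q=s["tool_rot"]; return R.from_quat([q[1],q[2],q[3],q[0]]).as_matrix()
def world(cam,uv,depth=None,z=None,M=None):
    m=M or env.camera_model(cam); K=np.array(m["K"]);T=np.array(m["T"])
    p=cv2.undistortPoints(np.array(uv,float).reshape(-1,1,2),K,np.array(m["dist"])).reshape(-1,2)
    d=np.c_[p,np.ones(len(p))]@T[:3,:3].T; o=T[:3,3]
    if depth is not None: return o+d*np.reshape(depth,(-1,1))
    return o+d*((z-o[2])/d[:,2])[:,None]
def px(cam,P,M=None):
    m=M or env.camera_model(cam);T=np.linalg.inv(np.array(m["T"]))
    P=np.atleast_2d(P)
    return cv2.projectPoints(P@T[:3,:3].T+T[:3,3],np.zeros(3),np.zeros(3),np.array(m["K"]),np.array(m["dist"]))[0].reshape(-1,2)
def snap(cam,name):
    im,d=env.snapshot(cam); cv2.imwrite("pics/"+name+".png",im[:,:,::-1]); np.save("pics/"+name+".npy",d); return im,d
def show():
    s=env.observe(); print({k:np.round(s[k],4).tolist() for k in ("time_s","position","contact_force","wrist_torque","finger_gap")}); print(np.round(rot(s),3).tolist())
E
python3 - <<'E'
from h import *
show()
for c in ("top","scene"):
    snap(c,c+"0")
    for l in ("stage_grip","cone_foot","base","cone_mid","latch_post","stage_top"):
        print(c,l,[(np.round(r["position"],4).tolist(),round(r["confidence"],2)) for r in env.tip_of(c,l)[:2]])
E
```

```text
pics
{'time_s': 0.0, 'position': [0.2309, 0.5802, 0.2405], 'contact_force': [-0.2209, -0.232, 0.4412], 'wrist_torque': [0.0406, -0.0067, 0.0062], 'finger_gap': 0.9963}
[[0.929, -0.37, -0.001], [-0.37, -0.929, -0.002], [0.0, 0.002, -1.0]]
top stage_grip [([0.4532, 0.3261, 0.0513], 0.87)]
top cone_foot [([0.4253, 0.2798, 0.0064], 0.96)]
top base [([0.5976, -0.0521, -0.0034], 0.88), ([0.7767, -0.0673, 0.0048], 0.64)]
top cone_mid [([0.5589, -0.0885, 0.037], 0.92), ([0.454, 0.3277, 0.0504], 0.65)]
top latch_post [([0.497, -0.0397, 0.0841], 0.62)]
top stage_top [([0.4504, 0.331, 0.0019], 0.69), ([0.4547, 0.3291, 0.0486], 0.37)]
scene stage_grip [([0.4509, 0.3309, 0.0482], 0.97), ([0.5588, -0.0823, 0.0363], 0.38)]
scene cone_foot [([0.4299, 0.2812, 0.0057], 0.93)]
scene base [([0.5996, -0.0485, 0.0033], 0.7)]
scene cone_mid [([0.5603, -0.0858, 0.0369], 0.91)]
scene latch_post []
scene stage_top [([0.4484, 0.3306, -0.0026], 0.74)]
```

View pics/top0.png

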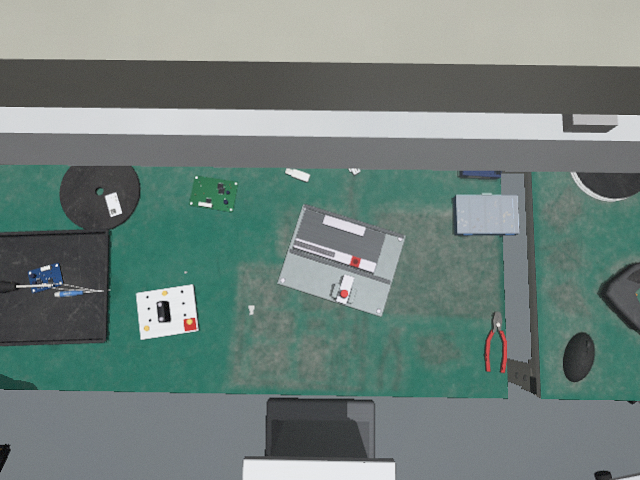

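View pics/scene0.png

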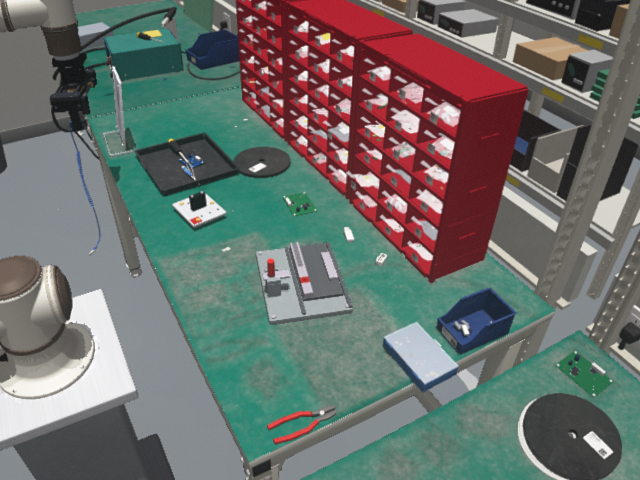

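The top view shows the stage top at about (168,311), with its red corner at (190,324). The base is at (342,260), the cone's red piece at (355,262) and the red post at (345,292). The scene view agrees. Stage yaw is about +6°, base yaw about -19°. I'll move over the stage for close views.

```bash
python3 -m crank '-1 49 25 0 0;-1 49 25 0 0;-1 49 25 0 0;-1 49 25 0 0;-1 49 25 0 0;-1 49 25 0 0;-1 0 0 0 -9.5;-1 0 0 0 -9.5;-1 0 0 0 -9.5;-1 0 0 0 0'
python3 - <<'E'
from h import *
show()
im,d=snap("wrist","w1"); print(np.round(env.camera_model("wrist")["T"],3).tolist())
for l in ("stage_grip","cone_foot","stage_top"):
    print(l,[(np.round(r["position"],4).tolist(),round(r["confidence"],2)) for r in env.tip_of("wrist",l)[:2]])
E
```

```text
time_s: 1.95
position: [0.4562, 0.3251, 0.2423]
tool_rot: [-0.001, 0.998, 0.066, 0.001]
contact_force: [0.5, -1.1, 0.2]
finger_gap: 1.001
{'time_s': 1.95, 'position': [0.4562, 0.3251, 0.2423], 'contact_force': [0.537, -1.0815, 0.1568], 'wrist_torque': [-0.0599, -0.0286, -0.0201], 'finger_gap': 1.0012}
[[0.991, 0.132, 0.003], [0.132, -0.991, 0.002], [0.003, -0.002, -1.0]]
[[0.132, -0.958, -0.255, 0.526], [-0.991, -0.128, -0.031, 0.336], [-0.003, 0.257, -0.966, 0.385], [0.0, 0.0, 0.0, 1.0]]
stage_grip [([0.4479, 0.3254, 0.0485], 0.88), ([0.43, 0.2797, 0.0081], 0.44)]
cone_foot [([0.4307, 0.2799, 0.0045], 0.94), ([0.4506, 0.3309, 0.0023], 0.25)]
stage_top [([0.4528, 0.3329, 0.0019], 0.8)]
```

View pics/w1.png

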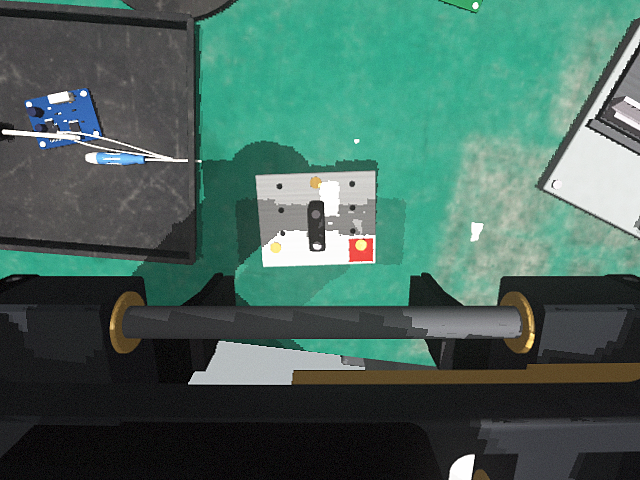

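The wrist view shows the stage plate with corners at (257,174), (376,171), (375,264) and (263,267). The grip block spans (308-325, 200-250). I'll work out the exact pose.

Run:
```python
from h import *
d=np.load("pics/w1.npy"); im=cv2.imread("pics/w1.png")
M=env.camera_model("wrist")
v,u=np.mgrid[150:290,240:400]; uv=np.c_[u.ravel(),v.ravel()]
dd=d[150:290,240:400].ravel(); ok=dd>0
P=world("wrist",uv[ok],dd[ok],M=M)
for lo,hi in ((.012,.035),(.055,.075)):
    s=(P[:,2]>lo)&(P[:,2]<hi); Q=P[s]
    r=cv2.minAreaRect((Q[:,:2]*1000).astype(np.float32)); print(s.sum(),np.median(Q[:,2]),r)
print(world("wrist",[(257,174),(376,171),(375,264),(263,267)],z=.021,M=M).round(4))
g=world("wrist",[(308,200),(325,200),(325,250),(308,250)],z=.065,M=M);print(g.round(4),g.mean(0))
```

```text
9919 0.020436778303130843 ((451.1729736328125, 333.0113220214844), (100.20223236083984, 124.28019714355469), 9.705362319946289)
765 0.06425587375646163 ((451.20135498046875, 332.9143981933594), (44.21433639526367, 15.97077465057373), 9.670188903808594)
[[0.4908 0.3997 0.021 ]
 [0.51   0.2794 0.021 ]
 [0.4112 0.2633 0.021 ]
 [0.3913 0.3845 0.021 ]]
[[0.4777 0.3436 0.065 ]
 [0.4798 0.3281 0.065 ]
 [0.4325 0.3217 0.065 ]
 [0.4303 0.3377 0.065 ]] [0.4550712  0.33277293 0.065     ]
```

```bash
python3 -m crank '-1 -4 -8.5 40 -2.1;-1 0 0 50 0;-1 0 0 40 0;-1 0 0 0 0'
python3 - <<'E'
from h import *
s=env.observe();r=rot(s);show();print(np.degrees(np.arctan2(r[1,0],r[0,0])),"err",(r.T@(np.array([.4512,.3330,.049])-s["position"])*1e3).round(1))
E
```

```text
time_s: 2.65
position: [0.4522, 0.3356, 0.1109]
tool_rot: [-0.003, 0.996, 0.084, 0.003]
contact_force: [0.5, 0.3, 0.3]
finger_gap: 0.998
{'time_s': 2.65, 'position': [0.4522, 0.3356, 0.1109], 'contact_force': [0.5411, 0.2831, 0.3318], 'wrist_torque': [-0.0605, -0.0526, -0.0172], 'finger_gap': 0.9981}
[[0.986, 0.166, 0.006], [0.166, -0.986, 0.006], [0.007, -0.005, -1.0]]
9.579146263092184 err [-1.9  2.7 61.9]
```

```bash
python3 -m crank '-1 -2 2.5 35 0;-1 0 0 26 0;-1 0 0 0 0'
python3 - <<'E'
from h import *
s=env.observe();r=rot(s);show();print(np.degrees(np.arctan2(r[1,0],r[0,0])),"err",(r.T@(np.array([.4512,.3330,.049])-s["position"])*1e3).round(1))
E
```

```text
time_s: 3.02
position: [0.4545, 0.3371, 0.0546]
tool_rot: [-0.006, 0.996, 0.084, 0.008]
contact_force: [-0.6, 0.3, 0.1]
finger_gap: 1.001
{'time_s': 3.025, 'position': [0.4545, 0.3371, 0.0546], 'contact_force': [-0.6402, 0.2909, 0.0593], 'wrist_torque': [-0.0783, -0.0453, 0.0178], 'finger_gap': 1.0007}
[[0.986, 0.167, 0.014], [0.167, -0.986, 0.013], [0.016, -0.011, -1.0]]
9.601002380544763 err [-4.   3.6  5.5]
```

```bash
python3 -m crank '-1 -4 4 5 0;-1 0 0 0 0'
python3 - <<'E'
from h import *
s=env.observe();r=rot(s);show();print(np.degrees(np.arctan2(r[1,0],r[0,0])),"err",(r.T@(np.array([.4512,.3330,.049])-s["position"])*1e3).round(1))
E
```

```text
time_s: 3.28
position: [0.4527, 0.3341, 0.0529]
tool_rot: [-0.008, 0.996, 0.084, 0.01]
contact_force: [0.2, -0.1, -0.2]
finger_gap: 1.0
{'time_s': 3.275, 'position': [0.4527, 0.3341, 0.0529], 'contact_force': [0.1902, -0.1462, -0.1586], 'wrist_torque': [-0.1218, 0.0067, -0.0391], 'finger_gap': 1.0}
[[0.986, 0.167, 0.019], [0.167, -0.986, 0.018], [0.021, -0.015, -1.0]]
9.61408855374918 err [-1.7  0.9  3.9]
```

```bash
python3 -m crank '-1 -1.5 1 3.5 0;0.2 0 0 0 0;0.2 0 0 0 0' 30
python3 - <<'E'
from h import *
s=env.observe();r=rot(s);show();print(np.degrees(np.arctan2(r[1,0],r[0,0])),"err",(r.T@(np.array([.4512,.3330,.049])-s["position"])*1e3).round(1))
E
```

```text
time_s: 3.65
position: [0.4521, 0.3338, 0.0513]
tool_rot: [-0.01, 0.996, 0.084, 0.011]
contact_force: [-0.1, 0.7, 0.9]
finger_gap: 0.852
{'time_s': 3.65, 'position': [0.4521, 0.3338, 0.0513], 'contact_force': [-0.079, 0.6724, 0.9369], 'wrist_torque': [-0.0571, 0.0531, 0.0289], 'finger_gap': 0.8523}
[[0.986, 0.168, 0.021], [0.167, -0.986, 0.021], [0.024, -0.017, -1.0]]
9.623010825931134 err [-1.1  0.7  2.3]
```

```bash
python3 -m crank '1 -1 0.5 2 0;1 0 0 0 0;1 0 0 0 0;1 0 0 0 0;1 0 0 0 0' 30;  python3 -m crank '1 0 0 -15 0;1 0 0 -25 0;1 0 0 -30 0;1 0 0 -30 0;1 0 0 0 0'
python3 - <<'E'
from h import *
show()
E
```

```text
time_s: 4.28
position: [0.4513, 0.3332, 0.049]
tool_rot: [-0.009, 0.996, 0.084, 0.011]
contact_force: [-0.6, 0.4, 0.0]
finger_gap: 0.286
time_s: 4.9
position: [0.4454, 0.3276, 0.1489]
tool_rot: [-0.006, 0.997, 0.082, 0.006]
contact_force: [0.8, -0.3, -6.2]
finger_gap: 0.184
{'time_s': 4.9, 'position': [0.4454, 0.3276, 0.1489], 'contact_force': [0.8401, -0.3359, -6.1634], 'wrist_torque': [-0.0368, -0.0697, 0.0379], 'finger_gap': 0.1839}
[[0.986, 0.164, 0.011], [0.164, -0.986, 0.013], [0.013, -0.011, -1.0]]
```

Lift confirmed, with 6.2 N carried. Next I'll measure the base and cone from the top view taken earlier, and check the stage's height relative to the TCP.

Run:
```python
from h import *
d=np.load("pics/top0.npy"); im=cv2.imread("pics/top0.png"); hsv=cv2.cvtColor(im,cv2.COLOR_BGR2HSV)
M=env.camera_model("top")
v,u=np.mgrid[190:330,265:420]; uv=np.c_[u.ravel(),v.ravel()]; dd=d[190:330,265:420].ravel()
P=world("top",uv,dd,M=M); P[dd==0]=9
h=np.histogram(P[:,2]*1e3,bins=np.arange(-6,110,3)); print([(int(b),int(n)) for n,b in zip(*h) if n>10])
red=(((hsv[...,0]<8)|(hsv[...,0]>172))&(hsv[...,1]>120)&(hsv[...,2]>90))[190:330,265:420].ravel()
for nm,s in (("bed+",(P[:,2]>.009)&(P[:,2]<.2)),("rail",(P[:,2]>.0335)&(P[:,2]<.0385)),("flat",(P[:,2]>.0285)&(P[:,2]<.0335)),("red rail",red&(P[:,2]>.024)&(P[:,2]<.044)),("post",red&(P[:,2]>.09)&(P[:,2]<.2))):
    Q=P[s]
    if len(Q)>3: print(nm,s.sum(),np.median(Q,0).round(4),cv2.minAreaRect((Q[:,:2]*1000).astype(np.float32)))
im,d=snap("scene","s1")
big=cv2.resize(cv2.imread("pics/top0.png")[195:325,270:415],None,fx=5,fy=4.5,interpolation=cv2.INTER_CUBIC); cv2.imwrite("pics/topcrop.png",big)
```

```text
[(-6, 1054), (-3, 5027), (0, 5127), (3, 1133), (6, 87), (9, 749), (12, 2088), (15, 1546), (18, 1223), (21, 1359), (24, 498), (27, 228), (30, 328), (33, 324), (36, 278), (39, 45), (51, 18), (54, 22), (57, 113), (60, 177), (63, 72), (66, 11), (99, 21), (102, 17)]
bed+ 9136 [ 0.5684 -0.0406  0.0185] ((581.3099975585938, -4.267852783203125), (312.54638671875, 184.36961364746094), 73.21578979492188)
rail 525 [ 0.5736 -0.0421  0.0358] ((584.4594116210938, -35.04186248779297), (156.7237091064453, 143.32456970214844), 38.215980529785156)
flat 490 [ 0.6326 -0.0306  0.0312] ((586.218017578125, -44.98561096191406), (175.33929443359375, 135.17572021484375), 44.39132308959961)
red rail 69 [ 0.5633 -0.0697  0.0352] ((564.6710815429688, -70.1114273071289), (16.965473175048828, 20.881502151489258), 71.79219055175781)
post 46 [ 0.4942 -0.0445  0.1016] ((493.7293701171875, -43.69284439086914), (13.350025177001953, 14.13681697845459), 63.129798889160156)
```

View pics/topcrop.png

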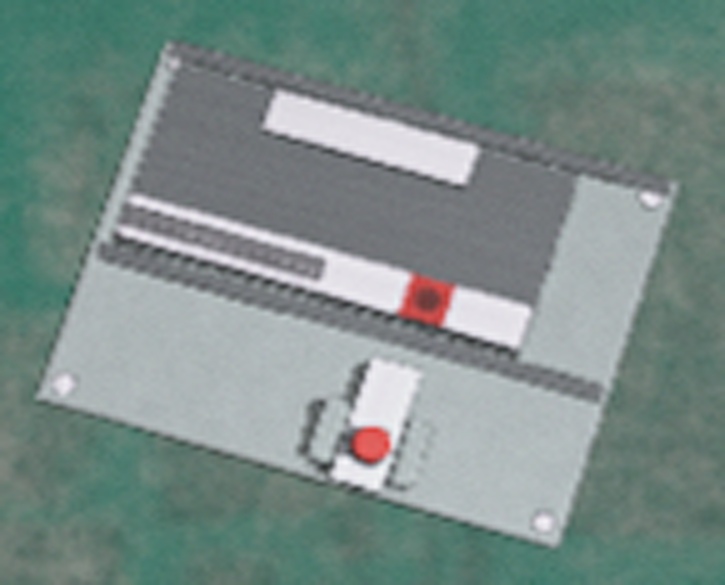

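The crop shows the seat set clearly: the cone at crop (428,300), i.e. full-image pixel (355.2,261.3), the flat seat at (277..478, 92..185) and the post at (370,444).

Run:
```python
from h import *
M=env.camera_model("top")
f=lambda a,z: world("top",np.array(a,float)/[5,4.5]+[269.6,194.6],z=z,M=M)
d=np.load("pics/top0.npy")
c=f([(170,42),(677,187),(557,545),(40,400)],.014)
print("bed corners",c.round(4))
ang=lambda a,b: np.degrees(np.arctan2(*(b-a)[[1,0]]))
print("yaw from x edges",ang(c[3],c[0]),ang(c[2],c[1]),"y edges",ang(c[1],c[0])-90,ang(c[2],c[3])-90, "sizes",np.linalg.norm(c[3]-c[0]),np.linalg.norm(c[2]-c[1]),np.linalg.norm(c[1]-c[0]))
rail=f([(135,195),(530,305),(519,350),(117,240)],.036); print("rail yaw",ang(rail[1],rail[0])-90,ang(rail[2],rail[3])-90)
fl=f([(277,92),(478,146),(467,185),(262,130)],.031); print("flat yaw",ang(fl[1],fl[0])-90,ang(fl[2],fl[3])-90,"mid",fl.mean(0))
cone=f([(428,300)],.036)[0]; print("cone",cone)
post=f([(370,444)],.102)[0]; print("post",post)
for yaw in (-16,-16.8):
    t=np.radians(yaw);Rz=np.array([[np.cos(t),-np.sin(t)],[np.sin(t),np.cos(t)]])
    bed0=c.mean(0)[:2]-Rz@[-.030,0]
    print(yaw,"origin from bed",bed0,"cone in base",Rz.T@(cone[:2]-bed0),"flat in base",Rz.T@(fl.mean(0)[:2]-bed0),"post in base",Rz.T@(post[:2]-bed0))
    print(" grip home from cone",cone[:2]+Rz@[.028,.046]," from flat",fl.mean(0)[:2]+Rz@[-.04,0])
# held stage
im=cv2.imread("pics/s1.png")
for l in ("stage_grip","cone_foot"): print(l,[(np.round(r["position"],4).tolist(),round(r["confidence"],2)) for r in env.tip_of("scene",l)[:2]])
snap("wrist","w2"); Mw=env.camera_model("wrist"); s=env.observe(); dw=np.load("pics/w2.npy")
v,u=np.mgrid[0:300,150:480]; uv=np.c_[u.ravel(),v.ravel()];dd=dw[0:300,150:480].ravel();P=world("wrist",uv,dd,M=Mw);P[dd==0]=9
k=(abs(P[:,0]-s["position"][0])<.09)&(abs(P[:,1]-s["position"][1])<.09)&(P[:,2]>.06)&(P[:,2]<.2)
h=np.histogram(P[k,2]*1e3,bins=np.arange(60,200,4)); print([(int(b),int(n)) for n,b in zip(*h) if n>20]); print(s["position"])
q=P[k]; z0=np.median(q[q[:,2]<.14,2]); q=q[abs(q[:,2]-z0)<.006]
print("plate z",z0,cv2.minAreaRect((q[:,:2]*1e3).astype(np.float32)),"plane",np.linalg.lstsq(np.c_[q[:,:2]-q[:,:2].mean(0),np.ones(len(q))],q[:,2],rcond=None)[0])
```

```text
bed corners [[ 0.6918  0.0431  0.014 ]
 [ 0.6234 -0.1799  0.014 ]
 [ 0.4508 -0.1274  0.014 ]
 [ 0.5159  0.0955  0.014 ]]
yaw from x edges -16.609489531540028 -16.891358897323208 y edges -17.039494051150385 -16.264309830404628 sizes 0.18354591517587954 0.18039876746503267 0.23317287676514592
rail yaw -16.41074397812615 -16.071079187481985
flat yaw -15.995211488563442 -15.926021549139975 mid [ 0.64254172 -0.04532671  0.031     ]
cone [ 0.56453152 -0.0702413   0.036     ]
post [ 0.49388671 -0.04373048  0.102     ]
-16 origin from bed [ 0.59930194 -0.05044358] cone in base [-0.02796648 -0.02861482] flat in base [0.04015435 0.01683715] post in base [-0.103182   -0.02260333]
 grip home from cone [ 0.60412616 -0.03374111]  from flat [ 0.60409126 -0.03430121]
-16.8 origin from bed [ 0.59918367 -0.05084541] cone in base [-0.02756715 -0.02858364] flat in base [0.03991243 0.01781502] post in base [-0.10285928 -0.02362291]
 grip home from cone [ 0.60463193 -0.03429749]  from flat [ 0.60424894 -0.03376543]
stage_grip [([0.4462, 0.3257, 0.1375], 0.85)]
cone_foot [([0.4273, 0.2772, 0.0913], 0.62)]
[(96, 221), (100, 14367), (104, 4878), (108, 56), (112, 55), (116, 62), (120, 62), (124, 128), (128, 180), (132, 194), (136, 217), (140, 220), (144, 1060), (148, 679), (152, 147), (156, 33)]
[0.44379846 0.32563453 0.14489375]
plate z 0.10356688129729137 ((463.16827392578125, 331.25140380859375), (61.5200309753418, 124.3940658569336), 9.46158504486084) plane [-0.01987797 -0.00061407  0.10348986]
```

View pics/w2.png

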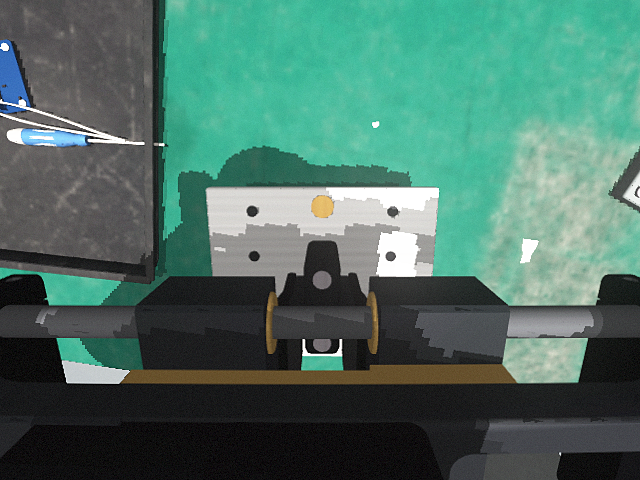

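Base yaw is about -16.3° and the seat set stands at about y = +17 mm. Cone and flat agree that grip-home is (0.6043, -0.0340). The held stage sits about 13 mm below the TCP, still well between the pads. I'll move it over high and turn it there.

```bash
python3 -m crank '1 0 5 -30 0;1 5 20 -30 0;1 12 44 0 0;1 12 44 0 0;1 12 44 0 0;1 12 44 0 0;1 12 44 0 0;1 12 44 0 0;1 12 44 0 0;1 10 40 0 0'; python3 -m crank '1 0 0 0 8.6;1 0 0 0 8.6;1 0 0 0 8.6;1 0 0 0 0'
cat >> h.py <<'E'
def base_err(yaw=-16.3,home=(.6043,-.0340)):
    s=env.observe(); r=rot(s); t=np.radians(yaw); B=np.array([[np.cos(t),-np.sin(t)],[np.sin(t),np.cos(t)]])
    e=np.array(home)-s["position"][:2]
    print("t",round(s["time_s"],2),"pos",np.round(s["position"],4),"F",np.round(s["contact_force"],1),"gap",round(s["finger_gap"],3),"toolyaw",round(np.degrees(np.arctan2(r[1,0],r[0,0])),2),"z axis",r[:,2].round(4),"tool err mm",(r.T[:2,:2]@e*1e3).round(1),"TCP in base mm rel home",(-B.T@e*1e3).round(1))
def plate(lo,hi,cam="wrist"):
    s=env.observe(); im,d=env.snapshot(cam); M=env.camera_model(cam); v,u=np.mgrid[0:480,0:640]; dd=d.ravel()
    P=world(cam,np.c_[u.ravel(),v.ravel()],dd,M=M); c=s["position"]
    k=(dd>0)&(np.hypot(P[:,0]-c[0],P[:,1]-c[1])<.095)&(P[:,2]>lo)&(P[:,2]<hi)
    q=P[k]
    for _ in range(4):
        X=np.c_[q[:,:2]-c[:2],np.ones(len(q))]; a=np.linalg.lstsq(X,q[:,2],rcond=None)[0]; q=q[abs(q[:,2]-X@a)<.003]
    r=cv2.minAreaRect((q[:,:2]*1e3).astype(np.float32)); print("plate n",len(q),"slopes,z at TCP axis",a.round(4),"rect",np.round(cv2.boxPoints(r),1).tolist(),r[1],r[2],"TCP",c.round(4))
    return im
E
python3 - <<'E'
from h import *
base_err(); p=env.observe()["position"][2]; plate(p-.055,p-.03); base_err()
E
```

```text
time_s: 6.35
position: [0.6003, -0.0366, 0.1874]
tool_rot: [0.002, 0.996, 0.084, -0.012]
contact_force: [0.0, 0.4, -5.9]
finger_gap: 0.182
time_s: 6.85
position: [0.5979, -0.0408, 0.1774]
tool_rot: [0.007, 0.988, -0.15, -0.019]
contact_force: [-0.3, 0.1, -6.8]
finger_gap: 0.179
t 6.85 pos [ 0.5979 -0.0408  0.1774] F [-0.3  0.1 -6.8] gap 0.179 toolyaw -17.33 z axis [-0.0392 -0.008  -0.9992] tool err mm [ 4.1 -8.4] TCP in base mm rel home [-4.2 -8.3]
plate n 19425 slopes,z at TCP axis [-0.064  -0.0018  0.1363] rect [[529.9000244140625, -83.5], [625.4000244140625, -113.0999984741211], [662.2000122070312, 5.5], [566.7000122070312, 35.20000076293945]] (124.19908905029297, 100.02835083007812) 72.76447296142578 TCP [ 0.5979 -0.0408  0.1774]
t 6.9 pos [ 0.5978 -0.0408  0.1774] F [-0.7  0.1 -7.6] gap 0.18 toolyaw -17.28 z axis [-0.0395 -0.008  -0.9992] tool err mm [ 4.2 -8.4] TCP in base mm rel home [-4.4 -8.3]
```

```bash
python3 -m crank '1 8 -6 30 -0.9;1 2 -1.5 30 0'
python3 - <<'E'
from h import *
base_err(); p=env.observe()["position"][2]; plate(p-.055,p-.03); base_err()
E
```

```text
time_s: 7.15
position: [0.6094, -0.0365, 0.1174]
tool_rot: [0.006, 0.99, -0.139, -0.016]
contact_force: [-0.2, -0.8, -6.5]
finger_gap: 0.183
t 7.15 pos [ 0.6094 -0.0365  0.1174] F [-0.2 -0.8 -6.5] gap 0.183 toolyaw -16.02 z axis [-0.0333 -0.0074 -0.9994] tool err mm [-5.6 -1. ] TCP in base mm rel home [ 5.6 -1. ]
plate n 19408 slopes,z at TCP axis [-0.0665 -0.001   0.0715] rect [[539.7999877929688, -80.80000305175781], [636.0, -108.4000015258789], [670.2999877929688, 11.0], [574.0999755859375, 38.599998474121094]] (124.23162841796875, 100.05833435058594) 73.9674072265625 TCP [ 0.6094 -0.0365  0.1174]
t 7.2 pos [ 0.6069 -0.0365  0.1128] F [ -1.6  -0.9 -10.6] gap 0.182 toolyaw -16.09 z axis [-0.041  -0.0074 -0.9991] tool err mm [-3.2 -1.7] TCP in base mm rel home [ 3.2 -1.7]
```

```bash
python3 -m crank '1 3.5 -2 4 0'
cat >> h.py <<'E'
def feet(yaw=-16.3,home=(.6043,-.0340)):
    for _ in range(2): env.snapshot("top")
    s=env.observe(); im,d=env.snapshot("wrist"); M=env.camera_model("wrist"); v,u=np.mgrid[0:480,0:640]; dd=d.ravel()
    P=world("wrist",np.c_[u.ravel(),v.ravel()],dd,M=M); c=np.array(s["position"]); p=c[2]
    q=P[(dd>0)&(np.hypot(P[:,0]-c[0],P[:,1]-c[1])<.09)&(P[:,2]>p-.060)&(P[:,2]<p-.025)]
    for _ in range(5):
        X=np.c_[q[:,:2]-c[:2],np.ones(len(q))]; a=np.linalg.lstsq(X,q[:,2],rcond=None)[0]; q=q[abs(q[:,2]-X@a)<.003]
    r=cv2.minAreaRect((q[:,:2]*1e3).astype(np.float32)); b=np.array(cv2.boxPoints(r)); ctr=np.array(r[0])/1e3
    ed=[b[(i+1)%4]-b[i] for i in range(4)]; ex=min((e for e in ed if e[0]>0 and abs(np.linalg.norm(e)-100)<12),key=lambda e:abs(e[1]),default=np.array([1,-.29]))
    th=np.arctan2(ex[1],ex[0]); n=np.array([-a[0],-a[1],1]); n/=np.linalg.norm(n)
    x=np.array([np.cos(th),np.sin(th),0]); x-=n*(x@n); x/=np.linalg.norm(x); y=np.cross(n,x); A=np.c_[x,y,n]
    pc=np.array([*ctr,a[2]+a[:2]@(ctr-c[:2])]); F=pc+np.array([[0,0,-21],[-28,-46,-16],[-28,46,-16],[40,0,-16]])/1e3@A.T
    t=np.radians(yaw); B=np.array([[np.cos(t),-np.sin(t)],[np.sin(t),np.cos(t)]])
    bf=(F[:,:2]-home)@B*1e3
    print("size",np.round(r[1],1),"plate yaw",round(np.degrees(th),2),"slopes in base",(a[:2]@B).round(4))
    for nm,f,z in zip(("origin","cone","groove","flat"),bf,F[:,2]): print(nm,"base xy rel home",f.round(1),"z %.1f"%(z*1e3))
    base_err(yaw,home); return im
E
python3 -c "
from h import *
feet()"
```

```text
time_s: 7.32
position: [0.6106, -0.0357, 0.1082]
tool_rot: [0.007, 0.99, -0.139, -0.02]
contact_force: [0.0, 1.3, -6.3]
finger_gap: 0.184
size [124.5 100.4] plate yaw -15.96 slopes in base [-0.0615 -0.0198]
origin base xy rel home [3.4 1.3] z 47.1
cone base xy rel home [-24.  -44.7] z 54.7
groove base xy rel home [-24.5  47.2] z 52.9
flat base xy rel home [43.6  1.6] z 49.6
t 7.47 pos [ 0.6112 -0.0355  0.109 ] F [ 0.5 -0.3 -5.1] gap 0.182 toolyaw -16.03 z axis [-0.0405 -0.0076 -0.9992] tool err mm [-7.   0.4] TCP in base mm rel home [7.  0.5]
```

```bash
python3 -m crank '1 -3 1 5 0;1 0 0.3 4 0'
python3 -c "
from h import *
feet()"
```

```text
time_s: 7.72
position: [0.6086, -0.0359, 0.1021]
tool_rot: [0.006, 0.99, -0.139, -0.017]
contact_force: [-0.8, -1.1, -5.7]
finger_gap: 0.185
size [124.4 100.3] plate yaw -15.94 slopes in base [-0.0583 -0.0181]
origin base xy rel home [1.5 0.3] z 39.9
cone base xy rel home [-25.9 -45.7] z 47.4
groove base xy rel home [-26.5  46.3] z 45.7
flat base xy rel home [41.7  0.6] z 42.6
t 7.88 pos [ 0.6088 -0.0359  0.1019] F [ 0.8 -0.3 -6.5] gap 0.182 toolyaw -15.99 z axis [-0.0363 -0.0073 -0.9993] tool err mm [-4.9 -0.6] TCP in base mm rel home [ 4.9 -0.6]
```

```bash
python3 -m crank '1 -2.5 0.3 5 -0.3'
python3 -c "
from h import *
feet()"
```

```text
time_s: 8.0
position: [0.6068, -0.0355, 0.0975]
tool_rot: [0.006, 0.991, -0.136, -0.017]
contact_force: [0.2, -0.5, -6.8]
finger_gap: 0.178
size [124.3 100.2] plate yaw -15.56 slopes in base [-0.0599 -0.019 ]
origin base xy rel home [-1.7 -0.5] z 34.6
cone base xy rel home [-28.7 -46.7] z 42.1
groove base xy rel home [-29.9  45.3] z 40.4
flat base xy rel home [38.5  0.1] z 37.2
t 8.15 pos [ 0.6056 -0.0356  0.0965] F [ 0.2  0.3 -5.4] gap 0.183 toolyaw -15.69 z axis [-0.0375 -0.0074 -0.9993] tool err mm [-1.7 -1.2] TCP in base mm rel home [ 1.7 -1.2]
```

```bash
python3 -m crank '1 1 -0.5 1.5 0.4'
python3 -c "
from h import *
feet()"
```

```text
time_s: 8.28
position: [0.6069, -0.0354, 0.0951]
tool_rot: [0.006, 0.99, -0.14, -0.018]
contact_force: [0.7, 0.1, -6.2]
finger_gap: 0.185
size [124.3 100.5] plate yaw -16.06 slopes in base [-0.0583 -0.0182]
origin base xy rel home [-0.6  0.3] z 33.1
cone base xy rel home [-28.1 -45.7] z 40.5
groove base xy rel home [-28.5  46.3] z 38.9
flat base xy rel home [39.6  0.5] z 35.7
t 8.43 pos [ 0.6069 -0.0354  0.095 ] F [ 0.6 -0.3 -5.1] gap 0.182 toolyaw -16.09 z axis [-0.0372 -0.0074 -0.9993] tool err mm [-2.9 -0.6] TCP in base mm rel home [ 2.9 -0.6]
```

```bash
python3 -m crank '1 0 0 2 0'
python3 -c "
from h import *
feet()"
```

```text
time_s: 8.55
position: [0.6074, -0.0355, 0.0943]
tool_rot: [0.006, 0.99, -0.139, -0.017]
contact_force: [-3.3, -0.1, 4.6]
finger_gap: 0.183
size [124.3  99.9] plate yaw -16.07 slopes in base [-0.0529 -0.0189]
origin base xy rel home [0.8 0.4] z 32.4
cone base xy rel home [-26.7 -45.6] z 39.7
groove base xy rel home [-27.1  46.4] z 38.0
flat base xy rel home [41.   0.6] z 35.3
t 8.7 pos [ 0.6077 -0.0355  0.0943] F [-0.6  0.2  1.7] gap 0.182 toolyaw -16.05 z axis [-0.0346 -0.0078 -0.9994] tool err mm [-3.7 -0.5] TCP in base mm rel home [ 3.7 -0.5]
```

```bash
python3 -m crank '1 -1 0.4 0 0' 8; python3 -m crank '0.5 0 0 0 0;0.4 0 0 0 0;0.3 0 0 0 0'
python3 -c "
from h import *
im=feet(); cv2.imwrite('pics/w3.png',im[:,:,::-1])"
```

```text
time_s: 8.82
position: [0.607, -0.0355, 0.0945]
tool_rot: [0.006, 0.99, -0.14, -0.016]
contact_force: [1.0, -0.1, -4.9]
finger_gap: 0.183
time_s: 9.2
position: [0.6081, -0.0354, 0.0956]
tool_rot: [0.006, 0.99, -0.139, -0.015]
contact_force: [-1.0, 0.4, -0.5]
finger_gap: 0.32
size [124.3 100.7] plate yaw -16.76 slopes in base [ 0.0012 -0.0047]
origin base xy rel home [-1.2  1.6] z 30.3
cone base xy rel home [-29.6 -44.1] z 35.5
groove base xy rel home [-28.8  47.9] z 35.1
flat base xy rel home [38.8  1.3] z 35.4
t 9.35 pos [ 0.6079 -0.0355  0.0954] F [-0.6 -0.9  0.3] gap 0.347 toolyaw -16.03 z axis [-0.0311 -0.0074 -0.9995] tool err mm [-3.9 -0.4] TCP in base mm rel home [ 3.9 -0.4]
```

View pics/w3.png

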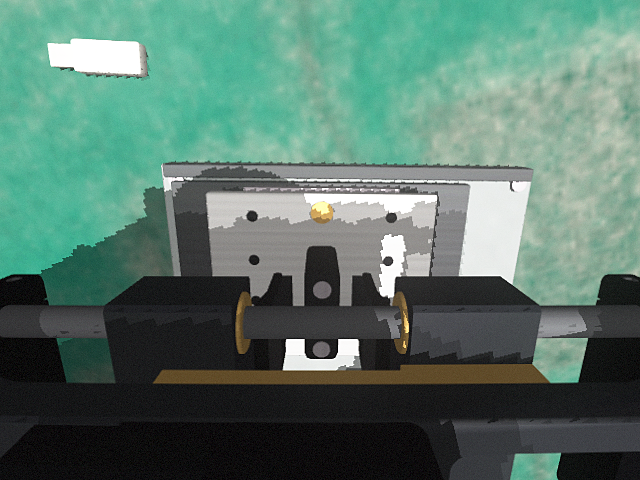

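The stage dropped home: the three ball heights are 35.1–35.5 mm and it is level within 0.005 rad. The picture shows the plate square on the base. I'll open fully, rise and go to the latch post.

```bash
python3 -m crank '-0.4 0 0 0 0;-0.4 0 0 0 0;-0.4 0 0 -40 0;-0.4 0 0 -50 0;-0.4 -36 13 -20 0;-0.4 -36 13 0 0;-0.4 -34 13 0 0;-0.4 0 0 0 0'
python3 - <<'E'
from h import *
for c in ("wrist","top"):
    im,d=snap(c,c[0]+"4")
    for l in ("latch_post","stage_grip"): print(c,l,[(np.round(r["position"],4).tolist(),round(r["confidence"],2)) for r in env.tip_of(c,l)[:2]])
    M=env.camera_model(c); hsv=cv2.cvtColor(im,cv2.COLOR_RGB2HSV)
    v,u=np.nonzero(((hsv[...,0]<8)|(hsv[...,0]>172))&(hsv[...,1]>120)&(hsv[...,2]>60)&(d>0))
    P=world(c,np.c_[u,v],d[v,u],M=M); k=(np.hypot(P[:,0]-.494,P[:,1]+.044)<.03)&(P[:,2]>.096)
    if k.sum()>5: print(c,"post top",P[k].mean(0).round(4),cv2.minAreaRect((P[k,:2]*1e3).astype(np.float32)))
base_err(home=(.4939,-.0437))
E
```

```text
time_s: 10.35
position: [0.496, -0.0431, 0.2122]
tool_rot: [0.006, 0.99, -0.139, -0.015]
contact_force: [0.5, 0.3, 1.2]
finger_gap: 0.7
wrist latch_post [([0.4945, -0.0445, 0.0868], 0.83)]
wrist stage_grip [([0.6012, -0.0357, 0.0811], 0.66)]
wrist post top [ 0.4971 -0.043   0.1009] ((496.7117919921875, -43.05244827270508), (15.132838249206543, 14.853415489196777), 26.879718780517578)
top latch_post []
top stage_grip [([0.6059, -0.0362, 0.0821], 0.93)]
t 10.65 pos [ 0.4988 -0.0428  0.2111] F [-0.3 -0.3  0.1] gap 0.701 toolyaw -16.04 z axis [-0.0323 -0.0081 -0.9994] tool err mm [-4.5  2.2] TCP in base mm rel home [4.4 2.3]
```

View pics/w4.png

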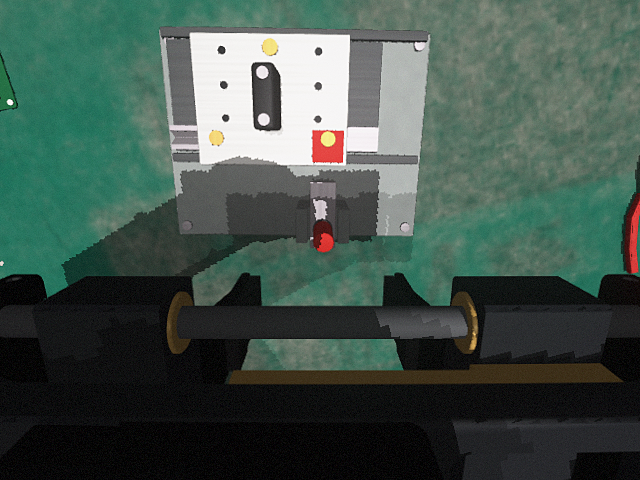

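```bash
python3 - <<'E'
from h import *
d=np.load("pics/w4.npy"); M=env.camera_model("wrist"); v,u=np.mgrid[0:200,150:440]; dd=d[0:200,150:440].ravel()
P=world("wrist",np.c_[u.ravel(),v.ravel()],dd,M=M); P=P[dd>0]
q=P[(abs(P[:,2]-.052)<.006)&(np.hypot(P[:,0]-.604,P[:,1]+.034)<.085)]
for _ in range(4):
    X=np.c_[q[:,:2]-[.604,-.034],np.ones(len(q))];a=np.linalg.lstsq(X,q[:,2],rcond=None)[0];q=q[abs(q[:,2]-X@a)<.002]
print("plate",a.round(4),cv2.minAreaRect((q[:,:2]*1e3).astype(np.float32)))
b=P[(P[:,2]>.009)]; print("bed",cv2.minAreaRect((b[:,:2]*1e3).astype(np.float32)))
E
python3 -m crank '-0.4 0 0 40 0;-0.4 0 0 35 0;-0.4 0 0 0 0'; python3 -c "
from h import *
base_err(home=(.4955,-.0435))"
```

```text
plate [-0.0008 -0.0057  0.0503] ((606.4361572265625, -31.63861083984375), (124.088623046875, 99.65232849121094), 73.18817138671875)
bed ((590.2520141601562, -45.40812683105469), (237.11459350585938, 148.93637084960938), 73.5915756225586)
time_s: 11.02
position: [0.499, -0.0431, 0.1341]
tool_rot: [0.006, 0.99, -0.139, -0.015]
contact_force: [1.0, -0.3, 0.6]
finger_gap: 0.703
t 11.03 pos [ 0.499  -0.0431  0.1341] F [ 1.  -0.3  0.6] gap 0.703 toolyaw -16.04 z axis [-0.031  -0.0084 -0.9995] tool err mm [-3.3  1.3] TCP in base mm rel home [3.3 1.3]
```

Level, square and at height (plate top 50.3 mm against 52 nominal, and calibration is only good to 2 mm). Now down onto the post.

```bash
python3 -m crank '-0.4 -3 1 30 0;-0.4 0 0 16 0;1 0 0 0 0;1 0 0 0 0;1 0 0 0 0;1 0 0 0 0;1 0 0 0 0;1 0 0 0 0' 15; python3 -c "
from h import *
base_err(home=(.4955,-.0435))"
```

```text
time_s: 12.02
position: [0.4992, -0.0467, 0.094]
tool_rot: [0.009, 0.99, -0.137, -0.011]
contact_force: [2.0, -4.5, -2.6]
finger_gap: 0.177
t 12.03 pos [ 0.4992 -0.0467  0.094 ] F [ 2.  -4.5 -2.6] gap 0.177 toolyaw -15.81 z axis [-0.0251 -0.0143 -0.9996] tool err mm [-4.4 -2.1] TCP in base mm rel home [ 4.4 -2.1]
```

```bash
python3 -m crank '1 6 0 0 0;1 6 0 0 0;1 6 0 0 0;1 5 0 0 0'; python3 -c "
from h import *
base_err(home=(.4992,-.0467))"
```

```text
time_s: 12.52
position: [0.5211, -0.0533, 0.0939]
tool_rot: [0.009, 0.99, -0.138, -0.013]
contact_force: [-2.3, 0.8, 2.7]
finger_gap: 0.175
t 12.53 pos [ 0.5211 -0.0533  0.0939] F [-2.3  0.8  2.7] gap 0.175 toolyaw -15.82 z axis [-0.0283 -0.0142 -0.9995] tool err mm [-22.8  -0.4] TCP in base mm rel home [22.8 -0.2]
```

```bash
python3 -m crank '1 5 0 0 0;1 4 0 0 0;1 3 0 0 0'; python3 -c "
from h import *
base_err(home=(.4992,-.0467))"
```

```text
time_s: 12.9
position: [0.5271, -0.0553, 0.0934]
tool_rot: [0.009, 0.99, -0.139, -0.021]
contact_force: [-9.1, 6.0, 10.8]
finger_gap: 0.18
t 12.9 pos [ 0.5271 -0.0553  0.0934] F [-9.1  6.  10.8] gap 0.18 toolyaw -16.02 z axis [-0.0434 -0.012  -0.999 ] tool err mm [-29.1  -0.6] TCP in base mm rel home [29.2 -0.4]
```

Stopped at about 28–29 mm with rising force, which is the end stop. Release, rise and check.

```bash
python3 -m crank '-0.4 -0.5 0 0 0;-0.4 0 0 0 0;-0.4 0 0 0 0;-0.4 0 0 0 0;-0.4 1 0 -30 0;-0.4 1 0 -40 0;-0.4 -20 0 -40 0;-0.4 -20 0 0 0;-0.4 0 0 0 0'
python3 - <<'E'
from h import *
env.snapshot("top")
for c in ("wrist","top"):
    im,d=snap(c,c[0]+"5")
    for l in ("latch_post","stage_grip"): print(c,l,[(np.round(r["position"],4).tolist(),round(r["confidence"],2)) for r in env.tip_of(c,l)[:2]])
    M=env.camera_model(c); hsv=cv2.cvtColor(im,cv2.COLOR_RGB2HSV)
    v,u=np.nonzero(((hsv[...,0]<8)|(hsv[...,0]>172))&(hsv[...,1]>120)&(hsv[...,2]>60)&(d>0))
    P=world(c,np.c_[u,v],d[v,u],M=M); k=(np.hypot(P[:,0]-.515,P[:,1]+.05)<.05)&(P[:,2]>.096)
    if k.sum()>5: print(c,"post top",cv2.minAreaRect((P[k,:2]*1e3).astype(np.float32)))
d=np.load("pics/w5.npy"); M=env.camera_model("wrist"); v,u=np.mgrid[0:270,0:640]; dd=d[0:270].ravel()
P=world("wrist",np.c_[u.ravel(),v.ravel()],dd,M=M); P=P[dd>0]
q=P[(abs(P[:,2]-.052)<.006)&(np.hypot(P[:,0]-.604,P[:,1]+.034)<.085)]
for _ in range(4):
    X=np.c_[q[:,:2]-[.604,-.034],np.ones(len(q))];a=np.linalg.lstsq(X,q[:,2],rcond=None)[0];q=q[abs(q[:,2]-X@a)<.002]
print("plate",a.round(4),cv2.minAreaRect((q[:,:2]*1e3).astype(np.float32)))
base_err()
E
```

```text
time_s: 14.02
position: [0.4975, -0.043, 0.2075]
tool_rot: [0.008, 0.99, -0.139, -0.018]
contact_force: [0.4, -0.3, 0.5]
finger_gap: 0.701
wrist latch_post [([0.5204, -0.0522, 0.0918], 0.65)]
wrist stage_grip [([0.6004, -0.0354, 0.0782], 0.7)]
wrist post top ((518.928466796875, -51.18115234375), (14.43918228149414, 15.167793273925781), 75.73064422607422)
top latch_post []
top stage_grip [([0.6035, -0.0327, 0.081], 0.82)]
plate [-0.0042 -0.0057  0.0497] ((603.0775146484375, -32.25120544433594), (123.99153137207031, 99.72610473632812), 73.14755249023438)
t 14.38 pos [ 0.4985 -0.0433  0.2063] F [ 1.   0.2 -0.1] gap 0.698 toolyaw -16.07 z axis [-0.0394 -0.0124 -0.9991] tool err mm [ 99.1 -38.2] TCP in base mm rel home [-99.  -38.7]
```

View pics/w5.png

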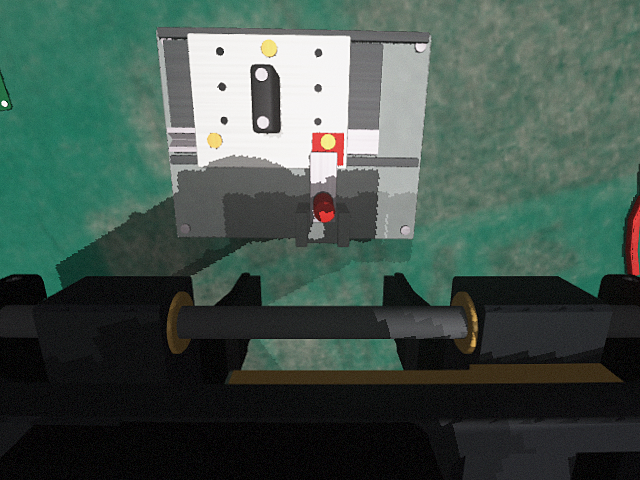

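The tongue now overlaps the plate's red corner at (323,155). The wrist views give a post travel of about 26.7 mm relative to the plate. I'll confirm with the fixed top camera, with the arm out of the way.

```bash
python3 -m crank '-0.4 0 -50 -20 0;-0.4 0 -55 0 0;-0.4 0 -55 0 0;-0.4 0 -55 0 0;-0.4 0 0 0 0'
python3 - <<'E'
from h import *
env.snapshot("scene")
im,d=snap("top","t6"); M=env.camera_model("top")
out=[]
for f in ("top0","t6"):
    hsv=cv2.cvtColor(cv2.imread(f"pics/{f}.png"),cv2.COLOR_BGR2HSV); dd=np.load(f"pics/{f}.npy")
    v,u=np.nonzero(((hsv[...,0]<8)|(hsv[...,0]>172))&(hsv[...,1]>150)&(hsv[...,2]>90)&(dd>0))
    P=world("top",np.c_[u,v],dd[v,u],M=M); k=(np.hypot(P[:,0]-.507,P[:,1]+.048)<.05)&(P[:,2]>.094)
    c=world("top",[np.c_[u,v][k].mean(0)],z=.102,M=M)[0]; out.append(c); print(f,k.sum(),c.round(4))
print("travel",np.linalg.norm(out[1]-out[0]))
for l in ("part_case","connector","usb_part","green_board"):
    print(l,[(np.round(r["position"],3).tolist(),round(r["confidence"],2)) for r in env.tip_of("top",l)[:1]])
base_err()
cv2.imwrite("pics/t6c.png",cv2.resize(im[165:345,180:530,::-1],None,fx=2.2,fy=2.2,interpolation=cv2.INTER_CUBIC))
E
```

```text
time_s: 15.0
position: [0.5619, 0.1686, 0.2189]
tool_rot: [0.01, 0.99, -0.142, -0.02]
contact_force: [-0.1, -0.8, 0.4]
finger_gap: 0.701
top0 33 [ 0.4941 -0.044   0.102 ]
t6 12 [ 0.5187 -0.0519  0.102 ]
travel 0.025824316481493158
part_case [([0.67, -0.356, -0.002], 0.93)]
connector [([0.777, -0.066, 0.007], 0.46)]
usb_part [([0.763, 0.06, -0.003], 0.44)]
green_board [([0.716, 0.247, -0.004], 0.61)]
t 15.3 pos [0.5609 0.1642 0.2205] F [ 0.3 -0.   0.2] gap 0.696 toolyaw -16.6 z axis [-0.0415 -0.0135 -0.999 ] tool err mm [ 98.2 177.6] TCP in base mm rel home [-97.3 178. ]
```

View pics/t6c.png

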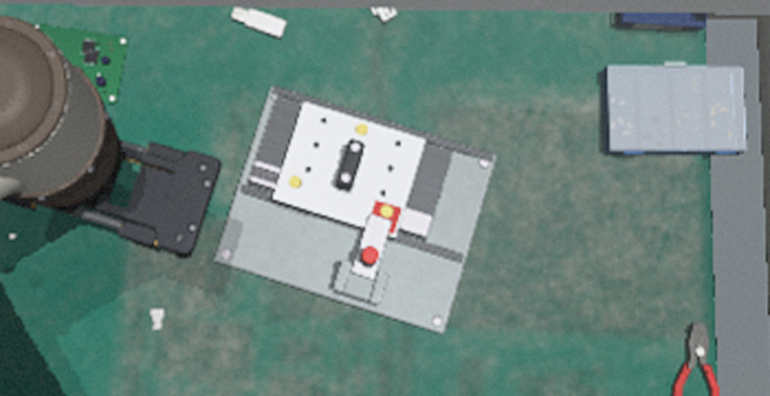

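Top camera: about 25.8 mm of travel, with the tongue over the plate and the other items in place. That is only about 2 mm above the 24 mm limit, so I'll give the post one gentle push from behind with closed fingers.

```bash
python3 -m crank '1 -5 55 0 0;1 -4 55 0 0;1 -3 55 0 0;1 -1 54 0 0;1 0 0 0 0'; python3 -c "
from h import *
base_err(home=(.4851,-.0420))"
```

```text
time_s: 15.92
position: [0.4819, -0.0518, 0.228]
tool_rot: [0.009, 0.989, -0.147, -0.018]
contact_force: [1.3, 0.4, 0.6]
finger_gap: 0.218
t 15.93 pos [ 0.4819 -0.0518  0.228 ] F [1.3 0.4 0.6] gap 0.218 toolyaw -16.9 z axis [-0.038  -0.0131 -0.9992] tool err mm [  0.3 -10.3] TCP in base mm rel home [ -0.4 -10.3]
```

```bash
python3 -m crank '1 3 -9.5 45 0;1 3 -2 45 0;1 0 0 40 0;1 0 0 3 0'; python3 -c "
from h import *
base_err(home=(.4851,-.0420))"
```

```text
time_s: 16.42
position: [0.4884, -0.0456, 0.095]
tool_rot: [0.008, 0.989, -0.149, -0.013]
contact_force: [0.3, -0.8, 0.5]
finger_gap: 0.004
t 16.43 pos [ 0.4884 -0.0456  0.095 ] F [ 0.3 -0.8  0.5] gap 0.004 toolyaw -17.13 z axis [-0.0278 -0.0114 -0.9995] tool err mm [-4.2 -2.4] TCP in base mm rel home [ 4.2 -2.5]
```

```bash
python3 -m crank '1 5 -2 1 0;1 4 0 0 0;1 2 0 0 0'; python3 -c "
from h import *
base_err(home=(.5187,-.0519))"; python3 -m crank '1 2 0 0 0'; python3 -m crank '1 2 0 0 0';python3 -m crank '1 2 0 0 0'
```

```text
time_s: 16.8
position: [0.5025, -0.0464, 0.0974]
tool_rot: [0.007, 0.989, -0.148, -0.01]
contact_force: [-3.6, 0.4, -0.9]
finger_gap: 0.003
t 16.8 pos [ 0.5025 -0.0464  0.0974] F [-3.6  0.4 -0.9] gap 0.003 toolyaw -17.09 z axis [-0.022  -0.0106 -0.9997] tool err mm [17.1  0.5] TCP in base mm rel home [-17.1   0.7]
time_s: 16.92
position: [0.5027, -0.047, 0.0974]
tool_rot: [0.007, 0.989, -0.149, -0.012]
contact_force: [-5.3, 3.4, 0.5]
finger_gap: 0.004
time_s: 17.05
position: [0.5026, -0.0473, 0.0973]
tool_rot: [0.007, 0.989, -0.15, -0.014]
contact_force: [-5.7, 4.3, 2.3]
finger_gap: 0.005
time_s: 17.18
position: [0.5026, -0.0474, 0.0972]
tool_rot: [0.007, 0.989, -0.15, -0.016]
contact_force: [-6.2, 6.4, 3.1]
finger_gap: 0.005
```

The post does not move under about 7–9 N, well above its 2 N friction, so the latch is at its end stop. Backing off, rising and checking.

```bash
python3 -m crank '1 -12 0 0 0;1 -12 0 0 0;1 0 0 -50 0;1 0 0 -50 0;1 0 0 -20 0;1 0 0 0 0'
python3 - <<'E'
from h import *
env.snapshot("top"); im,d=env.snapshot("wrist"); M=env.camera_model("wrist"); v,u=np.mgrid[0:270,0:640]; dd=d[0:270].ravel()
P=world("wrist",np.c_[u.ravel(),v.ravel()],dd,M=M); P=P[dd>0]
q=P[(abs(P[:,2]-.052)<.006)&(np.hypot(P[:,0]-.604,P[:,1]+.034)<.085)]
for _ in range(4):
    X=np.c_[q[:,:2]-[.604,-.034],np.ones(len(q))];a=np.linalg.lstsq(X,q[:,2],rcond=None)[0];q=q[abs(q[:,2]-X@a)<.002]
print("plate",a.round(4),cv2.minAreaRect((q[:,:2]*1e3).astype(np.float32)))
print(env.tip_of("wrist","stage_grip")[:1],env.tip_of("wrist","latch_post")[:1]); base_err()
print(env.finish_job())
E
```

```text
time_s: 17.92
position: [0.4819, -0.0385, 0.2233]
tool_rot: [0.006, 0.989, -0.149, -0.012]
contact_force: [-0.8, -0.1, 0.3]
finger_gap: 0.006
plate [-0.0037 -0.0055  0.0501] ((602.7337646484375, -32.07701110839844), (124.08621215820312, 100.37871551513672), 73.13587951660156)
[{'position': [0.6026, -0.0366, 0.0792], 'confidence': 0.58}] [{'position': [0.5199, -0.0493, 0.0895], 'confidence': 0.95}]
t 18.12 pos [ 0.4804 -0.0389  0.2202] F [-0.4  0.4 -0.1] gap 0.002 toolyaw -17.18 z axis [-0.0332 -0.0099 -0.9994] tool err mm [116.9 -41.2] TCP in base mm rel home [-117.6  -39.5]
the job is handed in; nothing more can be done
None
```

I put the stage top on the kinematic base, where it dropped into all three seats. I then slid the latch fully over it and handed the job in at about 18 s. The hand-in gives no verdict.

**Stage:**
- I gripped it about 13 mm above the grip point, because the fingers were still closing when the lift began. It stayed firmly held.
- It was tilted about 0.06 rad in the gripper on the way down, then levelled itself on release.
- **Seating:** after release the three foot balls measured 35.1–35.5 mm up, against 36 mm when home.
- **Last check:** the plate was level within 0.007 rad and square to the base within about 0.6°. Its top measured 50 mm against a nominal 52 mm, which is within the camera's 2 mm error. The network put the grip at 79 mm.

**Latch:**
- The cameras disagreed on how far it had moved: 25.8 mm from the top view and about 26.7 mm from the wrist views, against 28 mm nominal and the 24 mm required.
- I pushed the post again from behind with 6–9 N, well above its 2 N friction. It did not move, so it is at its stop.

**Surroundings:** in the last top view the case, connector, USB module and green board looked unmoved. I compared these by eye only, because I had not measured their starting positions. The arm was clear of everything at hand-in.

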